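# Make up two spacer stacks on their post stands

### The arm

A 6-joint arm with a two-finger parallel gripper is mounted at the origin on a cart in front of the work surface, level with it; the furniture and walls round the work are solid. World frame = base frame: x ahead of the robot, y to its left, z up, the work surface at z = 0. Lengths are in m, angles in rad, forces in N, time in s.
With the tool pointing down it reaches from about 0.425 to 0.95 m from the base axis. Payload 3.5 kg.
Tool frame: the origin (TCP) lies midway between the tips of the shut fingers; the grasp point (between the pads) lies 19 mm behind it; z points along the fingers, y is the line along which they close (so a half turn about z gives the same grasp; the last joint's range is limited). The gripper opens to 85 mm and grips with 20 to 120 N. Pads are 22 mm wide; open, the fingers measure 114 mm over their backs; the gripper's body (76 mm by 85 mm) begins 54 mm behind the grasp point. The pads swing forward as they close: fully open they stand 13 mm farther back than shut.
Start: joints at [-1.277, 0.286, 1.577, -0, 1.279, -0.15], TCP at [0.29, -0.61, 0.231] pointing down, gripper open.
Joint ranges: [-2.77, 2.77], [-0.9, 2.22], [0.21, 2.48], [-1.53, 4.67], [0.24, 2.81], [-2.84, 2.84]. Speed limits (rad/s): [2.79, 2.79, 3.14, 3.14, 3.14, 3.14].

### API

Orientations are given as [roll, pitch, yaw] about the fixed x, y, z axes, in that order (R = Rz(yaw) Ry(pitch) Rx(roll)).
In Python, from cell import observe, read_camera, get_calibration, job_done gives the robot as it stands.
- The arm moves only by the tool carry_out, never from a script. Its argument "moves" is text: rows parted by semicolons, each of 6 numbers parted by spaces: the shift along the tool's x, y, z in cm, then the turn, a rotation vector about the tool's x, y, z in degrees. In form: x y z wx wy wz; .... A call has 1 to 5 rows; each row shifts and turns the commanded pose from where the row before left it, along the tool's axes as they then stand; what a row does not reach is not made up. A row lasts 1/12 s, in which the tool goes at most 41.7 mm and 7.16 degrees, less where a joint would pass 70% of its speed; a pose out of reach is approached as far as the arm can. A call is refused whole if a number of a shift passes 4.17 or a number of a turn 7.16, either way. A call with a gripper value outside its range is refused whole. "fingers" is the opening, from 0 (shut) to 1 (fully open), set as the call begins (left out, the last holds). The fingers move at their own pace and stop on an object; the grip force is fixed at half the most. Time passes only in rows, so rows that do not move let the fingers close. It gives the time, the measured TCP pose, the force, the opening and the grip force at its end, in the units of the state.
- observe(): the state, without advancing time (a new reading comes with each control period).
- read_camera(name): name is "scene" or "top" or "wrist"; returns the picture (400x640x3 uint8, red, green, blue); there is no depth.
- get_calibration(name): a dict with "K" (3x3 intrinsics, pixels), "eye" and "orientation" of the camera in the world. Camera axes: x right, y up, looking along -z (the intrinsics and any distortion apply to the point x, -y, -z); pixel columns grow to the right and rows downward; lengths in m; the calibration is good to about 2 mm. A picture is of the moment at which its call begins: read the wrist's pose just before it. get_calibration takes no time and is no camera call; for the wrist camera it gives the pose at the moment of the call.
- job_done(): hands the job in; it is judged then, once.
The state is a dict: "clock": time; "joints": joint angles; "qvel": joint speeds; "joint_torque": joint torques, N m; "eef_pos": TCP position; "tcp_rot": TCP orientation; "wrist_force": force on the tool from outside, world axes, zero at the start; "ft_torque": the same for the moment, N m; "opening": opening from 0.0 (shut) to 1.0 (fully open); "finger_force": force on a finger pad.
Only numpy, scipy, OpenCV 4.12 (cv2) and the standard library are available. Lean on these libraries where they do the work, as an engineer would, in place of code of your own. Each camera call takes 0.05 s, during which the arm holds its last target. There are 200 camera calls.

### The job

Make up the two spacer stacks for the next set-up by threading the parts over the upright posts. On the stand with the green foot put the steel collar first, down on the foot, and the brass collar on top of it; on the stand with the white foot put the blue collar first and then the guide bush standing upright on top of it. The red collar is a reject: leave it lying where it is.

Things in the scene. Friction and masses are not known exactly. Their poses are not given: they have to be found in the camera images.
- green_stand: Post stand with a green painted foot. Fixed to the bench. Round foot 80 mm in diameter and 12 mm high, and in its centre a bare steel post 12 mm in diameter that rises to 70 mm above the bench, its last 10 mm tapering to 5 mm. Origin at the centre of the foot's underside on the bench, z up along the post. For the steel collar and the brass collar.
- white_stand: Post stand with a white painted foot. Fixed to the bench. Round foot 80 mm in diameter and 12 mm high, and in its centre a bare steel post 12 mm in diameter that rises to 70 mm above the bench, its last 10 mm tapering to 5 mm. Origin at the centre of the foot's underside on the bench, z up along the post. For the blue collar and the guide bush.
- steel_collar: Bare dark grey steel spacer collar, 60 mm outside diameter, 28 mm high, about 0.3 kg. Lies flat with a vertical through bore 22 mm in diameter; origin at the centre of its underside, z up along the bore. Can be gripped from above across its outside.
- brass_collar: Yellow brass spacer collar, 50 mm outside diameter, 26 mm high, about 0.25 kg. Lies flat with a vertical through bore 22 mm in diameter; origin at the centre of its underside, z up along the bore. Can be gripped from above across its outside.
- blue_collar: Blue painted spacer collar, 54 mm outside diameter, 28 mm high, about 0.25 kg. Lies flat with a vertical through bore 22 mm in diameter; origin at the centre of its underside, z up along the bore. Can be gripped from above across its outside.
- guide_bush: Guide bush: a plain steel tube with a grey and brown worn outside, standing upright, 38 mm outside diameter, 78 mm high, through bore about 22 mm, about 0.45 kg. Origin at the centre of its underside, z up along the bore. Can be gripped from above round its body.
- red_collar: Red painted (rejected) spacer collar, 56 mm outside diameter, 26 mm high. It stays where it lies. Origin at the centre of its underside, z up.
There are look-alikes about, which are no part of the job. Of the things like the steel_collar, leave any that is pink, purple or turquoise; of the rest the smaller one is meant.

How it is judged:
By the outcome, as a careful person would: the job done as asked, in the order asked, and still so for the second after the job is handed in, with the robot touching nothing.
It also fails if it takes over 106 s, if anything falls off the work surface, if the arm or the gripper's body presses on something with over 40 N, if the wrist force passes 120 N, or if a joint passes its speed limit or range.

## Working session

There is one attempt and no reset: what is moved stays moved. The work goes in short steps, Python scripts to look and compute and a tool call to move; the robot and the scene stay as the last step left them, time stands still between calls to the robot, and variables do not carry over. Pictures are saved under pics/ and viewed, at most 14 in all, crops included, and the job is handed in when it is done.

Besides the shell and the picture viewer there is one more tool, called after "Request:" by a JSON object that holds its "op" and its "data", one argument or row to a line. carry_out: Moves the arm, as the interface text tells. Its arguments: {"type":"object","properties":{"moves":{"type":"string"},"fingers":{"type":"number"}},"required":["moves"]}

```bash
mkdir -p pics; ls; python3 - <<'E'
from cell import *
import cv2
s=observe();print(s)
for n in("top","scene"):
    cv2.imwrite(f"pics/{n}0.png",read_camera(n)[:,:,::-1]);print(n,get_calibration(n))
print(get_calibration("wrist"))
E
```

```text
pics
{'clock': 0.0, 'joints': array([-1.27701795e+00,  2.87144965e-01,  1.57821110e+00, -1.83473658e-05,
        1.27856991e+00, -1.50014264e-01]), 'qvel': array([ 0.00059264,  0.00139172, -0.00077104, -0.00048336, -0.00120636,
       -0.00067573]), 'joint_torque': array([-1.87632133e-03, -4.05983162e+01, -2.92629540e+01, -3.29658287e-04,
        5.74612641e-03,  7.23708752e-06]), 'eef_pos': array([ 0.28964265, -0.60896252,  0.22994251]), 'tcp_rot': array([-3.13928291e+00, -3.31360541e-04,  4.43797568e-01]), 'wrist_force': array([0.36874271, 0.15745862, 0.56995654]), 'ft_torque': array([0.02016423, 0.01362142, 0.00664232]), 'finger_force': 0.0, 'opening': 1.0028264730895962}
top {'K': array([[361.84660769,   0.        , 316.93012606],
       [  0.        , 361.84660769, 196.61574087],
       [  0.        ,   0.        ,   1.        ]]), 'eye': array([ 0.34649708, -0.01317   ,  0.86744599]), 'orientation': array([ 0.17763645, -0.02543152, -1.57670798])}
scene {'K': array([[407.19481259,   0.        , 314.64829608],
       [  0.        , 407.19481259, 200.67927936],
       [  0.        ,   0.        ,   1.        ]]), 'eye': array([-0.12099752,  0.63010045,  0.78502315]), 'orientation': array([ 0.87621004,  0.02180242, -2.37155414])}
{'K': array([[283.91625856,   0.        , 319.40323362],
       [  0.        , 283.91625856, 195.91537145],
       [  0.        ,   0.        ,   1.        ]]), 'eye': array([ 0.35104325, -0.58112743,  0.37252897]), 'orientation': array([-0.27113025,  0.00222949, -1.12681086])}
```

View pics/top0.png

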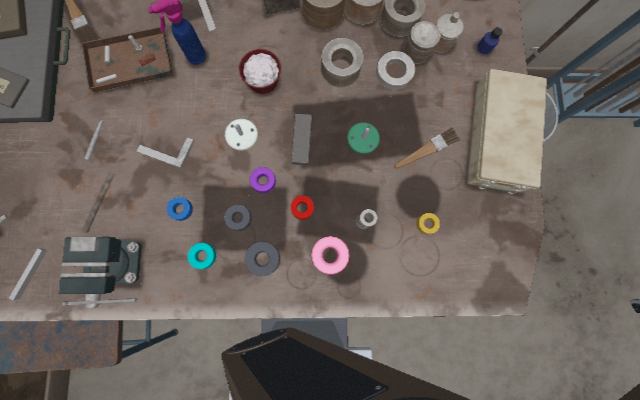

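View pics/scene0.png

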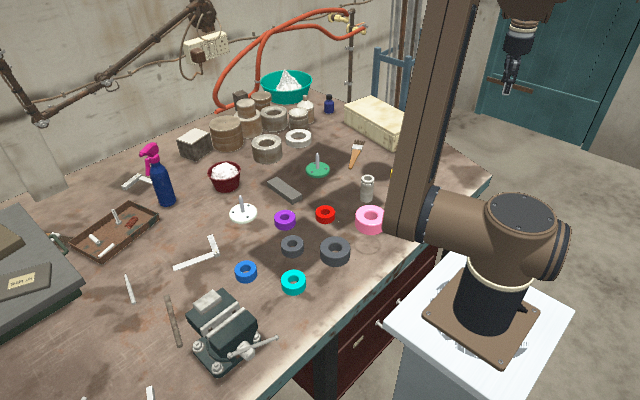

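Top view: green stand at (364,138), white stand at (241,134), blue collar at (179,209), brass at (429,223), bush at (368,217), red at (303,208).

Steel-like candidates are dark grey small (237,217), dark grey large (262,259), pink (330,256), purple (262,180) and turquoise (201,256). The coloured ones are excluded, so the smaller grey one at (237,217) is meant. I'll confirm this with a crop and measure.

```bash
cat >h.py <<'E'
import numpy as np, cv2
from scipy.spatial.transform import Rotation as R
from cell import *
def ray(c,uv):
    d=np.linalg.inv(c["K"])@[uv[0],uv[1],1.]
    return R.from_euler("xyz",c["orientation"]).as_matrix()@(d*[1,-1,-1])
def plane(c,uv,z):
    d=ray(c,uv); return c["eye"]+d*(z-c["eye"][2])/d[2]
def project(c,p):
    v=R.from_euler("xyz",c["orientation"]).as_matrix().T@(np.asarray(p)-c["eye"])
    q=c["K"]@(v*[1,-1,-1]); return q[:2]/q[2]
def rng(im,lo,hi):
    return cv2.inRange(cv2.cvtColor(im,cv2.COLOR_RGB2HSV),np.array(lo),np.array(hi))
def blob(m,uv,r):
    """largest contour of mask m within r px of uv -> contour"""
    w=np.zeros_like(m); cv2.circle(w,tuple(int(a) for a in uv),r,255,-1)
    cs=cv2.findContours(m&w,cv2.RETR_EXTERNAL,cv2.CHAIN_APPROX_NONE)[0]
    return max(cs,key=cv2.contourArea)
def circ(c,cnt,z):
    """outline cast on plane z: min enclosing circle centre and diameter in mm"""
    P=np.array([plane(c,p[0],z)[:2] for p in cnt],np.float32)
    (x,y),r=cv2.minEnclosingCircle(P*1000); return round(x,1),round(y,1),round(2*r,1)
E
python3 - <<'E'
from h import *
im=cv2.imread("pics/top0.png")[:,:,::-1]; c=get_calibration("top")
g=cv2.resize(im[165:285,160:450],None,fx=2.7,fy=2.7,interpolation=cv2.INTER_CUBIC)
cv2.imwrite("pics/crop1.png",g[:,:,::-1])
hsv=cv2.cvtColor(im,cv2.COLOR_RGB2HSV)
for n,uv in dict(steel=(228,217),big=(248,259),green=(352,138),white=(230,140),bush=(361,217),brass=(421,223),table=(215,217)).items(): print(n,hsv[uv[1],uv[0]])
for n,uv,z,lo,hi in [("blue",(179,209),.028,(100,120,60),(125,255,255)),("brass",(429,223),.026,(18,130,90),(32,255,255)),
  ("red",(303,208),.026,(0,180,90),(8,255,255)),("green",(364,138),.012,(60,80,40),(90,255,255)),("white",(241,134),.012,(0,0,170),(60,60,255)),
  ("steel",(237,217),.028,(100,15,30),(150,80,110)),("big",(262,259),.028,(100,15,30),(150,80,110))]:
    ct=blob(rng(im,lo,hi),uv,22); print(n,circ(c,ct,z),circ(c,ct,z/2), [a[uv[0]*0:].round(3) for a in [plane(c,uv,z)]])
print("bush",plane(c,(368.5,217.5),.078))
E
```

```text
steel [110  30 103]
big [113  30 103]
green [113  30 102]
white [ 70   7 222]
bush [ 12   7 184]
brass [ 23 160 198]
table [ 9 51 85]
blue (470.4, 284.3, 59.5) (472.5, 289.3, 60.5) [array([0.468, 0.285, 0.028])]
brass (433.7, -295.9, 54.0) (435.0, -300.2, 54.8) [array([ 0.434, -0.299,  0.026])]
red (472.9, -0.4, 57.2) (474.9, -0.2, 58.0) [array([ 0.47 , -0.003,  0.026])]
green (648.7, -151.2, 81.4) (650.8, -152.2, 82.0) [array([ 0.648, -0.154,  0.012])]
white (658.0, 151.6, 79.4) (660.2, 152.7, 79.9) [array([0.657, 0.151, 0.012])]
steel (448.7, 149.1, 60.5) (450.4, 151.8, 61.6) [array([0.449, 0.15 , 0.028])]
big (354.4, 90.7, 77.6) (354.6, 92.4, 78.9) [array([0.353, 0.091, 0.028])]
bush [ 0.44126269 -0.14743834  0.078     ]
```

View pics/crop1.png

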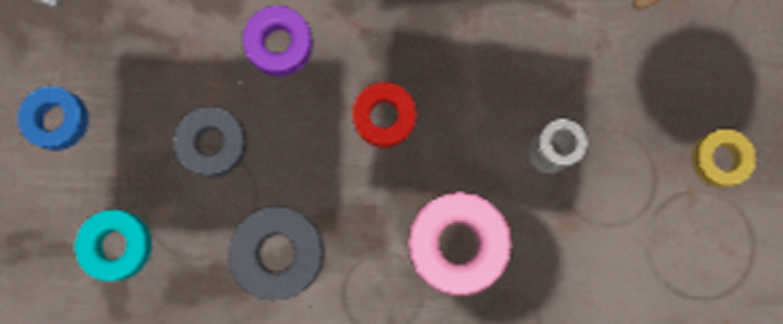

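The crop shows the smaller dark grey ring at (210,142). It measures 60 mm, against 78 mm for the larger one, so that is the steel collar. First I'll turn the tool to yaw 0, so the fingers close along world y, clear of the neighbours.

Request:
{"op": "carry_out", "data": {
  "moves": "2 0 0 0 0 6.36; 2 0 0 0 0 6.36; 2 0 0 0 0 6.36; 2 0 0 0 0 6.36; 0 0 0 0 0 0",
  "fingers": 1
}}

```text
clock: 0.52
eef_pos: [0.3691, -0.5865, 0.2305]
tcp_rot: [-3.14, -0.001, -0.0]
wrist_force: [-1.3, -0.3, 0.7]
opening: 0.999
finger_force: 0.0
```

Request:
{"op": "carry_out", "data": {
  "moves": "2 -3.7 0 0 0 0; 2 -3.7 0 0 0 0; 2 -3.7 0 0 0 0; 2 -3.7 0 0 0 0; 0 -3.7 0 0 0 0"
}}

```text
clock: 0.93
eef_pos: [0.447, -0.4025, 0.2309]
tcp_rot: [-3.141, -0.001, 0.003]
wrist_force: [0.3, -0.1, 0.5]
opening: 0.998
finger_force: 0.0
```

Request:
{"op": "carry_out", "data": {
  "moves": "0 -3.7 0 0 0 0; 0 -3.7 0 0 0 0; 0 -3.7 0 0 0 0; 0 -3.7 0 0 0 0; 0 -3.7 0 0 0 0"
}}

```text
clock: 1.35
eef_pos: [0.4446, -0.2178, 0.2309]
tcp_rot: [-3.141, 0.001, 0.001]
wrist_force: [0.7, 0.7, 0.6]
opening: 1.002
finger_force: 0.0
```

Request:
{"op": "carry_out", "data": {
  "moves": "0 -3.7 0 0 0 0; 0 -3.7 0 0 0 0; 0 -3.7 0 0 0 0; 0 -3.7 0 0 0 0; 0 -3.7 0 0 0 0"
}}

```text
clock: 1.77
eef_pos: [0.4447, -0.033, 0.2311]
tcp_rot: [3.141, 0.0, 0.001]
wrist_force: [1.4, -0.0, -0.5]
opening: 1.001
finger_force: 0.0
```

Request:
{"op": "carry_out", "data": {
  "moves": "0 -3.7 2 0 0 0; 0 -3.7 3 0 0 0; 0 -3.7 3 0 0 0; 0 -3.7 2 0 0 0; 0 0 0 0 0 0"
}}

```text
clock: 2.18
eef_pos: [0.441, 0.108, 0.1341]
tcp_rot: [-3.14, 0.01, 0.007]
wrist_force: [-0.8, -0.7, 0.1]
opening: 1.004
finger_force: 0.0
```

```bash
python3 - <<'E'
from h import *
s=observe(); c=get_calibration("wrist"); im=read_camera("wrist"); print(s["eef_pos"],s["tcp_rot"])
cv2.imwrite("pics/w1.png",im[:,:,::-1])
uv=project(c,[.449,.150,.028]);print(uv)
ct=blob(rng(im,(100,15,30),(150,90,130)),uv,70);print(cv2.boundingRect(ct),circ(c,ct,.028))
E
```

```text
[0.44100889 0.10795546 0.1340691 ] [-3.13996993  0.00993174  0.00700708]
[271.79948402 184.4960031 ]
(243, 149, 64, 64) (452.1, 147.0, 59.6)
```

View pics/w1.png

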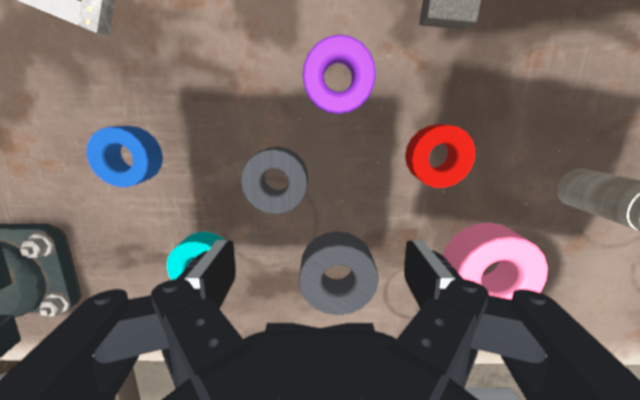

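The wrist view shows the small grey collar at (275,181), which gives about (0.451, 0.148). That agrees with the top view.

Request:
{"op": "carry_out", "data": {
  "moves": "0.5 -2 1 0 0 0; 0.5 -2 2 0 0 0; 0 0 2.5 0 0 0; 0 0 2.5 0 0 0; 0 0 0 0 0 0"
}}

```text
clock: 2.65
eef_pos: [0.4525, 0.1424, 0.0553]
tcp_rot: [3.14, 0.009, 0.0]
wrist_force: [-1.3, 0.4, 0.0]
opening: 0.997
finger_force: 0.0
```

Request:
{"op": "carry_out", "data": {
  "moves": "0 0 0 0 0 0"
}}

```text
clock: 2.73
eef_pos: [0.4552, 0.1426, 0.0588]
tcp_rot: [3.141, 0.002, -0.001]
wrist_force: [-0.5, 1.6, 0.7]
opening: 1.0
finger_force: 0.0
```

Request:
{"op": "carry_out", "data": {
  "moves": "-0.4 -0.5 2 0 0 0; 0 0 2 0 0 0; 0 0 1.5 0 0 0; 0 0 0.4 0 0 0; 0 0 0 0 0 0"
}}

```text
clock: 3.15
eef_pos: [0.4523, 0.1482, 0.001]
tcp_rot: [3.142, -0.001, -0.001]
wrist_force: [-0.2, -0.2, 0.1]
opening: 1.002
finger_force: 0.0
```

Request:
{"op": "carry_out", "data": {
  "moves": "0 0 0 0 0 0; 0 0 0 0 0 0"
}}

```text
clock: 3.32
eef_pos: [0.4534, 0.1487, 0.0022]
tcp_rot: [-3.141, -0.004, -0.0]
wrist_force: [0.1, -1.1, 1.0]
opening: 1.0
finger_force: 0.0
```

Request:
{"op": "carry_out", "data": {
  "moves": "-0.2 0 0.3 0 0 0; 0 0 0 0 0 0; 0 0 0 0 0 0; 0 0 0 0 0 0; 0 0 0 0 0 0",
  "fingers": 0.3
}}

```text
clock: 3.73
eef_pos: [0.4502, 0.1489, -0.002]
tcp_rot: [-3.141, -0.001, -0.0]
wrist_force: [-1.2, -0.5, 5.7]
opening: 0.646
finger_force: 64.4
```

Request:
{"op": "carry_out", "data": {
  "moves": "0 0 0 0 0 0; 0 0 0 0 0 0; 0 0 0 0 0 0; 0 0 0 0 0 0; 0 0 0 0 0 0"
}}

```text
clock: 4.15
eef_pos: [0.4502, 0.1489, -0.0019]
tcp_rot: [-3.141, -0.001, -0.0]
wrist_force: [-1.5, -0.2, 6.5]
opening: 0.636
finger_force: 64.4
```

Request:
{"op": "carry_out", "data": {
  "moves": "0 0 -2 0 0 0; 0 0 -3 0 0 0; 0 0 -4 0 0 0; 0 0 -3 0 0 0; 0 0 0 0 0 0"
}}

```text
clock: 4.57
eef_pos: [0.4539, 0.1494, 0.1236]
tcp_rot: [-3.14, -0.013, 0.0]
wrist_force: [1.8, 0.3, -1.1]
opening: 0.641
finger_force: 64.8
```

```bash
python3 - <<'E'
from h import *
s=observe(); c=get_calibration("wrist"); im=read_camera("wrist"); print(s["eef_pos"],s["tcp_rot"],s["opening"],s["wrist_force"])
cv2.imwrite("pics/w2.png",im[:,:,::-1])
E
```

```text
[0.45387006 0.14937295 0.12364062] [-3.14029682e+00 -1.26015861e-02  1.90066889e-04] 0.6409841874075132 [ 1.82492679  0.31320672 -1.09899007]
```

View pics/w2.png

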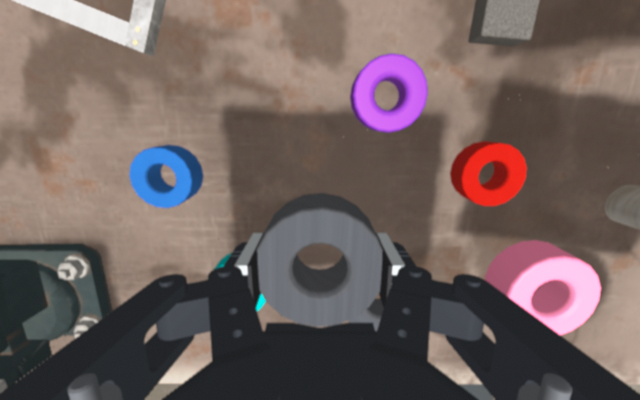

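The collar is held squarely between the pads, with its bore at about (320,256). Next it goes to a point above the green post.

Request:
{"op": "carry_out", "data": {
  "moves": "2.15 3.33 0 0 0 0; 2.15 3.33 0 0 0 0; 2.15 3.33 0 0 0 0; 2.15 3.33 0 0 0 0; 2.15 3.33 0 0 0 0"
}}

```text
clock: 5.03
eef_pos: [0.5558, -0.0189, 0.1139]
tcp_rot: [-3.14, 0.005, -0.0]
wrist_force: [1.6, 0.5, -1.4]
opening: 0.638
finger_force: 64.7
```

Request:
{"op": "carry_out", "data": {
  "moves": "2.15 3.33 0 0 0 0; 2.15 3.33 0 0 0 0; 2.15 3.33 0 0 0 0; 1 1.5 0 0 0 0; 0 0 0 0 0 0"
}}

```text
clock: 5.45
eef_pos: [0.6318, -0.1364, 0.1139]
tcp_rot: [3.142, 0.003, -0.004]
wrist_force: [-0.9, -0.1, -2.7]
opening: 0.639
finger_force: 64.8
```

Request:
{"op": "carry_out", "data": {
  "moves": "0 0 0 0 0 0; 0 0 0 0 0 0; 0 0 0 0 0 0"
}}

```text
clock: 5.7
eef_pos: [0.63, -0.131, 0.1153]
tcp_rot: [-3.14, 0.003, 0.001]
wrist_force: [-0.6, -0.2, -2.5]
opening: 0.643
finger_force: 64.8
```

```bash
python3 - <<'E'
from h import *
s=observe(); c=get_calibration("wrist"); im=read_camera("wrist"); p=s["eef_pos"];print(p,s["tcp_rot"])
cv2.imwrite("pics/w3.png",cv2.resize(im[200:340,220:420],None,fx=4,fy=4)[:,:,::-1])
print("TCP axis at collar top px",project(c,p+[0,0,.03]))
t=read_camera("top");cv2.imwrite("pics/t3.png",t[:,:,::-1])
E
```

```text
[ 0.63000658 -0.13101779  0.11533817] [-3.14006527e+00  3.40667507e-03  9.49558305e-04]
TCP axis at collar top px [317.27330567 275.0804399 ]
```

View pics/w3.png

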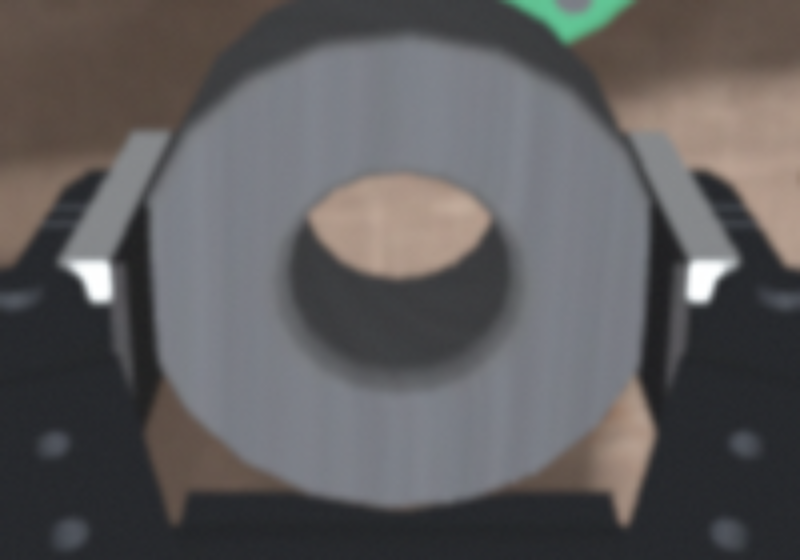

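```bash
cat >>h.py <<'E'
from scipy.optimize import least_squares
def fitfoot(c,m,x0,keep,z=.012,r=.04):
    """circle of known radius through the outline points of mask m for which keep(u,v)"""
    cs=cv2.findContours(m,cv2.RETR_EXTERNAL,cv2.CHAIN_APPROX_NONE)[0]
    pts=[p[0] for q in cs if cv2.contourArea(q)>60 for p in q if keep(*p[0])]
    P=np.array([plane(c,p,z)[:2] for p in pts])
    f=lambda x:np.linalg.norm(P-x,axis=1)-r
    P=P[abs(f(np.array(x0)))<.012]
    s=least_squares(f,x0,loss="soft_l1",f_scale=.001); return s.x,len(P),abs(s.fun).mean()
E
python3 - <<'E'
from h import *
c=get_calibration("wrist"); im=read_camera("wrist")
m=rng(im,(60,80,40),(90,255,255))
print(fitfoot(c,m,(.649,-.151),lambda u,v:True))
print("tip px",project(c,[.649,-.151,.07]), "collar c",plane(c,(320,270.7),.1455),observe()["eef_pos"])
cv2.imwrite("pics/w4.png",im[:,:,::-1])
E
```

```text
(array([ 0.65089712, -0.15422455]), 213, np.float64(0.0012631065507316408))
tip px [346.9391898  191.59209676] collar c [ 0.63224329 -0.13237731  0.1455    ] [ 0.63097814 -0.1313916   0.11692575]
```

View pics/w4.png

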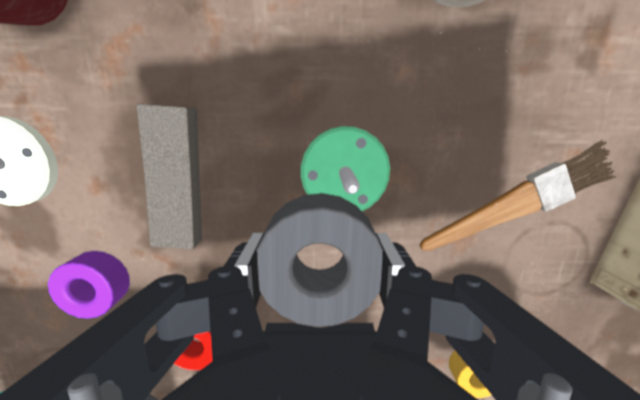

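The wrist view has the green post tip at (351,189) and the foot at (345,168), which puts the post at (0.651, −0.154). The collar centre is at (0.632, −0.132), so I'll shift 1.85 and 2.15 cm and then lower it.

Request:
{"op": "carry_out", "data": {
  "moves": "1 1.1 0 0 0 0; 0.85 1.05 0 0 0 0; 0 0 0 0 0 0; 0 0 0 0 0 0; 0 0 0 0 0 0"
}}

```text
clock: 6.27
eef_pos: [0.6495, -0.1533, 0.1171]
tcp_rot: [-3.141, 0.001, 0.0]
wrist_force: [-0.3, -0.2, -3.0]
opening: 0.642
finger_force: 64.8
```

```bash
python3 - <<'E'
from h import *
c=get_calibration("wrist"); im=read_camera("wrist"); p=observe()["eef_pos"]
print(p,fitfoot(c,rng(im,(60,80,40),(90,255,255)),(.651,-.154),lambda u,v:v<205))
cv2.imwrite("pics/w5.png",cv2.resize(im[150:340,210:430],None,fx=3,fy=3)[:,:,::-1])
print("collar",plane(c,(320,270.7),p[2]+.03), "tip px",project(c,[.651,-.154,.07]))
E
```

```text
[ 0.64945113 -0.15326823  0.11703045] (array([ 0.65101486, -0.15507974]), 175, np.float64(0.001777326507253666))
collar [ 0.65160823 -0.15450591  0.14703045] tip px [319.09352128 214.43762192]
```

View pics/w5.png

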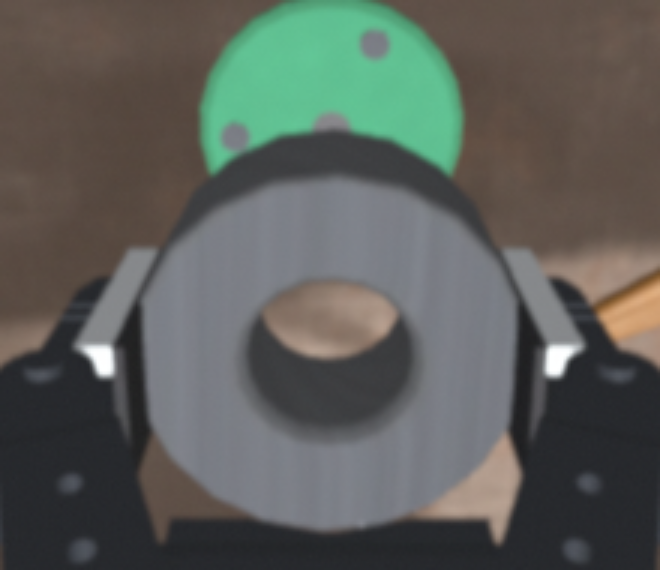

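The post base at crop (332,125) lines up with the bore at (330,360). Lowering now.

Request:
{"op": "carry_out", "data": {
  "moves": "0 0 2 0 0 0; 0 0 2 0 0 0; 0 0 2 0 0 0; 0 0 0 0 0 0; 0 0 0 0 0 0"
}}

```text
clock: 6.73
eef_pos: [0.6485, -0.1531, 0.0557]
tcp_rot: [-3.14, 0.004, 0.0]
wrist_force: [-0.8, -0.5, -2.2]
opening: 0.642
finger_force: 64.7
```

Request:
{"op": "carry_out", "data": {
  "moves": "0 0 2 0 0 0; 0 0 1.3 0 0 0; 0 0 0.7 0 0 0; 0 0 0 0 0 0; 0 0 0 0 0 0"
}}

```text
clock: 7.15
eef_pos: [0.6499, -0.154, 0.0172]
tcp_rot: [-3.141, 0.001, -0.0]
wrist_force: [1.0, 0.3, -1.5]
opening: 0.643
finger_force: 64.8
```

Request:
{"op": "carry_out", "data": {
  "moves": "0 0 0.3 0 0 0; 0 0 0.2 0 0 0; 0 0 0 0 0 0; 0 0 0 0 0 0"
}}

```text
clock: 7.48
eef_pos: [0.6502, -0.1542, 0.0125]
tcp_rot: [3.141, -0.0, -0.0]
wrist_force: [-0.1, -0.8, -3.0]
opening: 0.639
finger_force: 64.8
```

Request:
{"op": "carry_out", "data": {
  "moves": "0 0 0 0 0 0; 0 0 0 0 0 0; 0 0 0 0 0 0; 0 0 0 0 0 0; 0 0 0 0 0 0",
  "fingers": 1
}}

```text
clock: 7.9
eef_pos: [0.6504, -0.1543, 0.0127]
tcp_rot: [3.141, -0.001, -0.0]
wrist_force: [-0.1, -0.2, -0.2]
opening: 1.001
finger_force: 0.0
```

Request:
{"op": "carry_out", "data": {
  "moves": "0 0 -2 0 0 0; 0 0 -3 0 0 0; 0 0 -4 0 0 0; 0 0 -3 0 0 0; 0 0 0 0 0 0"
}}

```text
clock: 8.32
eef_pos: [0.6548, -0.1559, 0.1419]
tcp_rot: [3.136, -0.014, -0.0]
wrist_force: [1.6, -0.6, 1.2]
opening: 0.997
finger_force: 0.0
```

Request:
{"op": "carry_out", "data": {
  "moves": "-3.6 2.1 0 0 0 0; -3.6 2.1 0 0 0 0; -3.6 2.1 0 0 0 0; -3.6 2.1 0 0 0 0; -3.6 2.1 0 0 0 0"
}}

```text
clock: 8.73
eef_pos: [0.4685, -0.2596, 0.1322]
tcp_rot: [3.141, -0.0, 0.001]
wrist_force: [0.7, -1.6, 1.1]
opening: 1.002
finger_force: 0.0
```

Request:
{"op": "carry_out", "data": {
  "moves": "-3.6 2.1 0 0 0 0; 0 0 1 0 0 0; 0 0 1 0 0 0; 0 0 0 0 0 0; 0 0 0 0 0 0"
}}

```text
clock: 9.15
eef_pos: [0.4344, -0.2791, 0.1112]
tcp_rot: [-3.14, 0.001, 0.001]
wrist_force: [0.5, 0.4, -0.1]
opening: 0.993
finger_force: 0.0
```

```bash
python3 - <<'E'
from h import *
c=get_calibration("wrist"); im=read_camera("wrist"); s=observe(); print(s["eef_pos"],s["tcp_rot"])
uv=project(c,[.434,-.296,.026]);print(uv)
m=rng(im,(16,110,70),(35,255,255))
for r in (60,80):
  ct=blob(m,uv,r);print(cv2.boundingRect(ct),circ(c,ct,.026))
h=blob(cv2.bitwise_not(m),uv,18); 
hs=cv2.findContours(m,cv2.RETR_CCOMP,cv2.CHAIN_APPROX_NONE); print([cv2.boundingRect(q) for q in hs[0] if cv2.contourArea(q)>100])
cv2.imwrite("pics/w6.png",im[:,:,::-1])
t=read_camera("top");cv2.imwrite("pics/t6.png",t[:,:,::-1])
E
```

```text
[ 0.43492537 -0.27925449  0.11181394] [-3.14086084e+00  4.02394477e-04  1.58055940e-03]
[338.65840397 201.42014106]
(316, 166, 59, 62) (437.2, -300.3, 54.0)
(316, 166, 59, 62) (437.2, -300.3, 54.0)
[(316, 166, 59, 62), (330, 185, 28, 23)]
```

Brass is at pixel (345,197) in the wrist view, which puts it at about (0.435, −0.300).

Request:
{"op": "carry_out", "data": {
  "moves": "0 2.1 1 0 0 0; 0 0 3 0 0 0; 0 0 3 0 0 0; 0 0 2 0 0 0; 0 0 0 0 0 0"
}}

```text
clock: 9.67
eef_pos: [0.4324, -0.2979, 0.0178]
tcp_rot: [-3.135, 0.006, 0.001]
wrist_force: [-0.1, -0.1, -0.1]
opening: 0.998
finger_force: 0.0
```

Request:
{"op": "carry_out", "data": {
  "moves": "0 0 1 0 0 0; 0 0 0.8 0 0 0; 0 0 0 0 0 0; 0 0 0 0 0 0; 0 0 0 0 0 0"
}}

```text
clock: 10.08
eef_pos: [0.4348, -0.3017, 0.0053]
tcp_rot: [3.14, -0.001, 0.0]
wrist_force: [0.4, 0.1, -0.4]
opening: 1.005
finger_force: 0.0
```

Request:
{"op": "carry_out", "data": {
  "moves": "0 0 0.5 0 0 0; 0 0 0 0 0 0; 0 0 0 0 0 0; 0 0 0 0 0 0; 0 0 0 0 0 0",
  "fingers": 0.2
}}

```text
clock: 10.5
eef_pos: [0.4343, -0.3013, -0.0002]
tcp_rot: [3.141, -0.0, -0.0]
wrist_force: [-0.1, 0.3, 3.6]
opening: 0.536
finger_force: 61.8
```

Request:
{"op": "carry_out", "data": {
  "moves": "0 0 0 0 0 0; 0 0 0 0 0 0; 0 0 0 0 0 0; 0 0 0 0 0 0"
}}

```text
clock: 10.83
eef_pos: [0.4343, -0.3013, -0.0002]
tcp_rot: [3.141, -0.0, -0.0]
wrist_force: [-0.6, 2.0, 5.5]
opening: 0.531
finger_force: 62.0
```

Request:
{"op": "carry_out", "data": {
  "moves": "0 0 -2 0 0 0; 0 0 -3 0 0 0; 0 0 -4 0 0 0; 0 0 -3 0 0 0; 0 0 0 0 0 0"
}}

```text
clock: 11.25
eef_pos: [0.4372, -0.3042, 0.1258]
tcp_rot: [3.132, -0.009, 0.0]
wrist_force: [1.8, -1.3, -1.3]
opening: 0.532
finger_force: 62.6
```

Request:
{"op": "carry_out", "data": {
  "moves": "3.3 -2.4 0 0 0 0; 3.3 -2.4 0 0 0 0; 3.3 -2.4 0 0 0 0; 3.3 -2.4 0 0 0 0; 3.3 -2.4 0 0 0 0"
}}

```text
clock: 11.67
eef_pos: [0.5991, -0.1793, 0.1165]
tcp_rot: [-3.14, 0.003, -0.0]
wrist_force: [0.1, -1.3, -2.3]
opening: 0.534
finger_force: 62.5
```

Request:
{"op": "carry_out", "data": {
  "moves": "3.0 -2.4 0 0 0 0; 0 0 0 0 0 0; 0 0 0 0 0 0; 0 0 0 0 0 0"
}}

```text
clock: 12.0
eef_pos: [0.6278, -0.1565, 0.1166]
tcp_rot: [-3.141, 0.004, 0.001]
wrist_force: [0.6, 0.6, -3.4]
opening: 0.533
finger_force: 62.5
```

```bash
python3 - <<'E'
from h import *
c=get_calibration("wrist"); im=read_camera("wrist"); s=observe(); p=s["eef_pos"]; print(p,s["tcp_rot"])
m=rng(im,(16,110,40),(35,255,255))
hs=cv2.findContours(m,cv2.RETR_CCOMP,cv2.CHAIN_APPROX_NONE)[0]; print([cv2.boundingRect(q) for q in hs if cv2.contourArea(q)>100])
print("tip px",project(c,[.651,-.154,.07]),"axis px",project(c,p+[0,0,.026]))
cv2.imwrite("pics/w7.png",cv2.resize(im[110:340,190:450],None,fx=2.5,fy=2.5)[:,:,::-1])
E
```

```text
[ 0.62759487 -0.15713323  0.11712533] [-3.14064049e+00  3.33634133e-03 -5.47145992e-04]
[(268, 203, 104, 111), (297, 241, 46, 28)]
tip px [314.48717023 184.42179519] axis px [318.74185087 271.39754276]
```

View pics/w7.png

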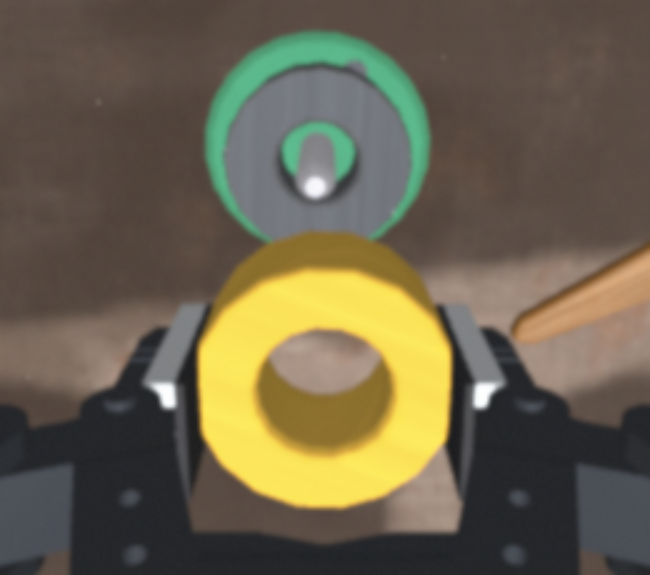

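The steel collar is seated on the green foot. The post tip is at crop (315,187) and the brass bore at (325,391), so I'll shift 2.1 and −0.3 cm and lower the brass to TCP z ≈ 0.041.

Request:
{"op": "carry_out", "data": {
  "moves": "1.1 -0.2 0 0 0 0; 1 -0.1 0 0 0 0; 0 0 0 0 0 0; 0 0 0 0 0 0; 0 0 0 0 0 0"
}}

```text
clock: 12.47
eef_pos: [0.6489, -0.1548, 0.1187]
tcp_rot: [-3.141, 0.001, -0.001]
wrist_force: [-1.0, -0.4, -1.8]
opening: 0.533
finger_force: 62.5
```

Request:
{"op": "carry_out", "data": {
  "moves": "0 0 2 0 0 0; 0 0 2 0 0 0; 0 0 1 0 0 0; 0 0 0 0 0 0; 0 0 0 0 0 0"
}}

```text
clock: 12.88
eef_pos: [0.6492, -0.1541, 0.0684]
tcp_rot: [-3.141, 0.002, -0.001]
wrist_force: [0.2, 0.2, -2.6]
opening: 0.534
finger_force: 62.5
```

Request:
{"op": "carry_out", "data": {
  "moves": "0 0 1 0 0 0; 0 0 1 0 0 0; 0 0 0.4 0 0 0; 0 0 0 0 0 0; 0 0 0 0 0 0"
}}

```text
clock: 13.3
eef_pos: [0.6498, -0.154, 0.0446]
tcp_rot: [-3.141, 0.001, -0.0]
wrist_force: [0.0, -0.7, -2.5]
opening: 0.536
finger_force: 62.5
```

Request:
{"op": "carry_out", "data": {
  "moves": "0 0 0.3 0 0 0; 0 0 0 0 0 0; 0 0 0 0 0 0; 0 0 0 0 0 0"
}}

```text
clock: 13.63
eef_pos: [0.6503, -0.1542, 0.0425]
tcp_rot: [3.141, -0.0, -0.0]
wrist_force: [0.3, 0.1, -3.1]
opening: 0.533
finger_force: 62.5
```

Request:
{"op": "carry_out", "data": {
  "moves": "0 0 0 0 0 0; 0 0 0 0 0 0; 0 0 0 0 0 0; 0 0 0 0 0 0; 0 0 0 0 0 0",
  "fingers": 1
}}

```text
clock: 14.05
eef_pos: [0.6505, -0.1543, 0.0428]
tcp_rot: [3.141, -0.001, -0.0]
wrist_force: [1.3, -0.1, 0.0]
opening: 0.999
finger_force: 0.0
```

Request:
{"op": "carry_out", "data": {
  "moves": "0 0 -2 0 0 0; 0 0 -3 0 0 0; 0 0 -4 0 0 0; 0 0 0 0 0 0; 0 0 0 0 0 0"
}}

```text
clock: 14.47
eef_pos: [0.6525, -0.1551, 0.1368]
tcp_rot: [3.138, -0.008, -0.0]
wrist_force: [-0.5, 0.1, -0.5]
opening: 0.998
finger_force: 0.0
```

Request:
{"op": "carry_out", "data": {
  "moves": "-1.5 -3.45 0 0 0 0; -1.5 -3.45 0 0 0 0; -1.5 -3.45 0 0 0 0; -1.5 -3.45 0 0 0 0; -1.5 -3.45 0 0 0 0"
}}

```text
clock: 14.88
eef_pos: [0.5732, 0.0198, 0.1305]
tcp_rot: [-3.141, 0.003, -0.001]
wrist_force: [0.6, 0.2, -0.0]
opening: 0.995
finger_force: 0.0
```

Request:
{"op": "carry_out", "data": {
  "moves": "-1.5 -3.45 0 0 0 0; -1.5 -3.45 0 0 0 0; -1.5 -3.45 0 0 0 0; -1.5 -3.45 0 0 0 0; -1.5 -3.45 0 0 0 0"
}}

```text
clock: 15.3
eef_pos: [0.4982, 0.1922, 0.1308]
tcp_rot: [3.141, 0.002, -0.0]
wrist_force: [0.3, 0.1, 0.1]
opening: 0.999
finger_force: 0.0
```

Request:
{"op": "carry_out", "data": {
  "moves": "-1.5 -3.45 0 0 0 0; -1.5 -3.45 0 0 0 0; 0 0 1 0 0 0; 0 0 1 0 0 0; 0 0 0 0 0 0"
}}

```text
clock: 15.72
eef_pos: [0.4679, 0.2589, 0.1086]
tcp_rot: [3.139, 0.006, 0.0]
wrist_force: [-0.1, -0.7, 0.1]
opening: 1.002
finger_force: 0.0
```

Request:
{"op": "carry_out", "data": {
  "moves": "0 0 0 0 0 0; 0 0 0 0 0 0"
}}

```text
clock: 15.88
eef_pos: [0.4706, 0.2586, 0.1116]
tcp_rot: [3.141, 0.001, -0.002]
wrist_force: [1.4, -0.9, -0.1]
opening: 0.997
finger_force: 0.0
```

```bash
python3 - <<'E'
from h import *
c=get_calibration("wrist"); im=read_camera("wrist"); s=observe(); print(s["eef_pos"],s["tcp_rot"])
uv=project(c,[.470,.283,.028]);print(uv)
m=rng(im,(100,120,60),(125,255,255))
ct=blob(m,uv,80);print(cv2.boundingRect(ct),circ(c,ct,.028))
print([cv2.boundingRect(q) for q in cv2.findContours(m,cv2.RETR_CCOMP,cv2.CHAIN_APPROX_NONE)[0] if cv2.contourArea(q)>100])
t=read_camera("top");cv2.imwrite("pics/t8.png",np.hstack([cv2.resize(t[90:180,310:410],None,fx=4,fy=4),cv2.resize(im,None,fx=.62,fy=.9)])[:,:,::-1])
E
```

```text
[0.470944   0.25874074 0.11216705] [ 3.14146129e+00  5.21007256e-05 -2.44347550e-03]
[288.8897181  202.28802089]
(254, 165, 64, 64) (474.6, 285.4, 55.8)
[(254, 165, 64, 64), (273, 183, 29, 25)]
```

View pics/t8.png

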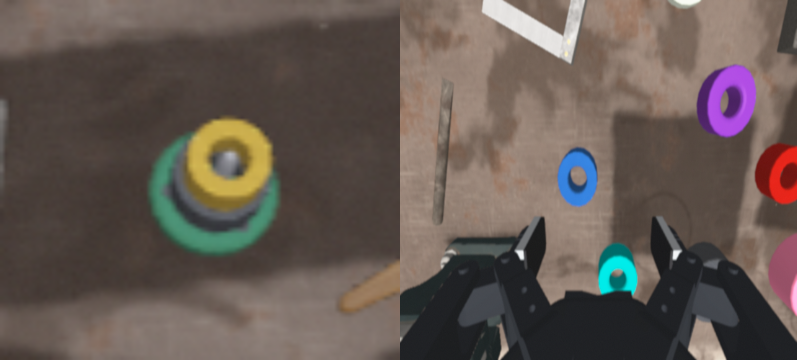

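The left crop shows brass on steel round the green post. The right crop shows the blue collar at about (577,177), which puts it at about (0.4735, 0.286).

Request:
{"op": "carry_out", "data": {
  "moves": "0.25 -2.7 1 0 0 0; 0 0 3 0 0 0; 0 0 3 0 0 0; 0 0 2 0 0 0; 0 0 0 0 0 0"
}}

```text
clock: 16.4
eef_pos: [0.4697, 0.285, 0.0178]
tcp_rot: [3.138, 0.008, -0.001]
wrist_force: [-1.1, -0.8, -0.5]
opening: 1.002
finger_force: 0.0
```

Request:
{"op": "carry_out", "data": {
  "moves": "0 0 1 0 0 0; 0 0 0.8 0 0 0; 0 0 0 0 0 0; 0 0 0 0 0 0; 0 0 0 0 0 0"
}}

```text
clock: 16.82
eef_pos: [0.4736, 0.2872, 0.0054]
tcp_rot: [-3.141, -0.002, -0.0]
wrist_force: [0.4, -0.3, 0.2]
opening: 1.001
finger_force: 0.0
```

Request:
{"op": "carry_out", "data": {
  "moves": "0 0 0.5 0 0 0; 0 0 0 0 0 0; 0 0 0 0 0 0; 0 0 0 0 0 0; 0 0 0 0 0 0",
  "fingers": 0.2
}}

```text
clock: 17.23
eef_pos: [0.473, 0.287, -0.0002]
tcp_rot: [-3.142, -0.001, 0.0]
wrist_force: [-0.3, 0.3, 2.7]
opening: 0.583
finger_force: 62.9
```

Request:
{"op": "carry_out", "data": {
  "moves": "0 0 0 0 0 0; 0 0 0 0 0 0; 0 0 0 0 0 0; 0 0 0 0 0 0"
}}

```text
clock: 17.57
eef_pos: [0.473, 0.287, -0.0002]
tcp_rot: [-3.142, -0.001, -0.0]
wrist_force: [-1.3, -0.1, 5.5]
opening: 0.58
finger_force: 63.2
```

Request:
{"op": "carry_out", "data": {
  "moves": "0 0 -2 0 0 0; 0 0 -3 0 0 0; 0 0 -4 0 0 0; 0 0 -3 0 0 0; 0 0 0 0 0 0"
}}

```text
clock: 17.98
eef_pos: [0.4764, 0.2886, 0.1256]
tcp_rot: [-3.137, -0.011, -0.0]
wrist_force: [1.6, 1.0, -1.5]
opening: 0.583
finger_force: 63.8
```

Request:
{"op": "carry_out", "data": {
  "moves": "2.75 2.28 0 0 0 0; 2.75 2.28 0 0 0 0; 2.75 2.28 0 0 0 0; 2.75 2.28 0 0 0 0; 2.75 2.28 0 0 0 0"
}}

```text
clock: 18.4
eef_pos: [0.6095, 0.1717, 0.1161]
tcp_rot: [3.141, 0.004, -0.0]
wrist_force: [0.4, 1.0, -2.9]
opening: 0.579
finger_force: 63.7
```

Request:
{"op": "carry_out", "data": {
  "moves": "2.75 2.28 0 0 0 0; 0 0 0 0 0 0; 0 0 0 0 0 0; 0 0 0 0 0 0"
}}

```text
clock: 18.73
eef_pos: [0.6359, 0.15, 0.1163]
tcp_rot: [-3.141, 0.005, -0.001]
wrist_force: [-0.4, 0.5, -3.6]
opening: 0.58
finger_force: 63.7
```

```bash
python3 - <<'E'
from h import *
c=get_calibration("wrist"); im=read_camera("wrist"); s=observe(); p=s["eef_pos"]; print(p,s["tcp_rot"])
m=rng(im,(100,120,30),(125,255,255))
print([cv2.boundingRect(q) for q in cv2.findContours(m,cv2.RETR_CCOMP,cv2.CHAIN_APPROX_NONE)[0] if cv2.contourArea(q)>100])
print(fitfoot(c,rng(im,(0,0,170),(100,60,255)),(.660,.149),lambda u,v:v<205))
print("tip px",project(c,[.660,.149,.07]),"axis px",project(c,p+[0,0,.028]))
cv2.imwrite("pics/w9.png",cv2.resize(im[110:340,190:450],None,fx=2.5,fy=2.5)[:,:,::-1])
E
```

```text
[0.63575983 0.15054684 0.11685519] [-3.14146719e+00  4.20665506e-03  1.28049577e-04]
[(263, 201, 114, 121), (296, 245, 47, 27)]
(array([0.66009971, 0.14882901]), 245, np.float64(0.0015473644861622267))
tip px [319.47600573 183.2157621 ] axis px [316.14012118 273.72252785]
```

View pics/w9.png

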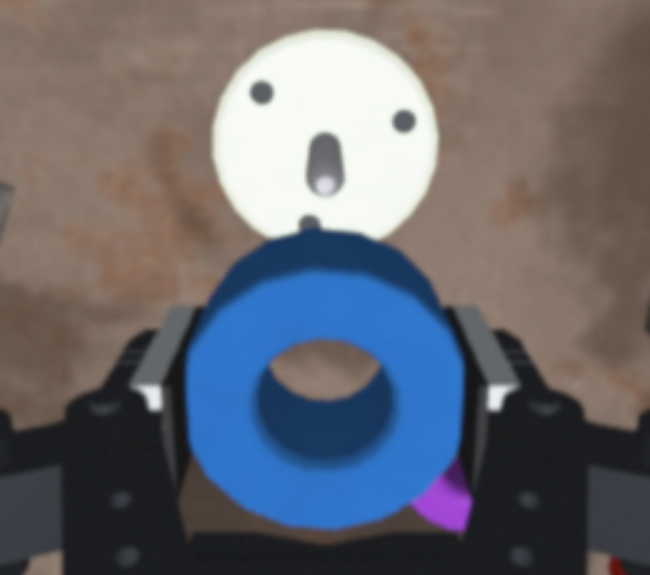

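The post tip at crop (325,186) and the bore at (325,402) line up. I'll shift 2.25 cm forward and lower.

Request:
{"op": "carry_out", "data": {
  "moves": "1.15 0 0 0 0 0; 1.1 0 0 0 0 0; 0 0 0 0 0 0; 0 0 0 0 0 0; 0 0 0 0 0 0"
}}

```text
clock: 19.2
eef_pos: [0.6588, 0.1509, 0.1186]
tcp_rot: [-3.142, 0.002, 0.001]
wrist_force: [0.5, 0.0, -3.9]
opening: 0.581
finger_force: 63.7
```

Request:
{"op": "carry_out", "data": {
  "moves": "0 0 2 0 0 0; 0 0 2 0 0 0; 0 0 2 0 0 0; 0 0 0 0 0 0; 0 0 0 0 0 0"
}}

```text
clock: 19.62
eef_pos: [0.658, 0.1503, 0.0575]
tcp_rot: [3.141, 0.005, 0.0]
wrist_force: [-0.6, 0.5, -3.1]
opening: 0.578
finger_force: 63.7
```

Request:
{"op": "carry_out", "data": {
  "moves": "0 0 2 0 0 0; 0 0 1.5 0 0 0; 0 0 0.7 0 0 0; 0 0 0 0 0 0; 0 0 0 0 0 0"
}}

```text
clock: 20.03
eef_pos: [0.6598, 0.1501, 0.017]
tcp_rot: [3.142, 0.001, -0.0]
wrist_force: [-0.1, 0.3, -2.8]
opening: 0.583
finger_force: 63.7
```

Request:
{"op": "carry_out", "data": {
  "moves": "0 0 0.3 0 0 0; 0 0 0 0 0 0; 0 0 0 0 0 0; 0 0 0 0 0 0"
}}

```text
clock: 20.37
eef_pos: [0.6606, 0.1501, 0.0149]
tcp_rot: [-3.141, -0.001, -0.0]
wrist_force: [0.2, -0.0, -3.3]
opening: 0.582
finger_force: 63.7
```

Request:
{"op": "carry_out", "data": {
  "moves": "0 0 0 0 0 0; 0 0 0 0 0 0; 0 0 0 0 0 0; 0 0 0 0 0 0; 0 0 0 0 0 0",
  "fingers": 1
}}

```text
clock: 20.78
eef_pos: [0.6606, 0.1501, 0.0148]
tcp_rot: [-3.141, -0.001, -0.0]
wrist_force: [0.2, -0.3, 0.1]
opening: 1.0
finger_force: 0.0
```

Request:
{"op": "carry_out", "data": {
  "moves": "0 0 -2 0 0 0; 0 0 -3 0 0 0; 0 0 -4 0 0 0; 0 0 -4 0 0 0; 0 0 -2 0 0 0"
}}

```text
clock: 21.2
eef_pos: [0.6627, 0.1503, 0.1708]
tcp_rot: [-3.141, -0.009, -0.0]
wrist_force: [0.6, 0.7, 0.8]
opening: 1.003
finger_force: 0.0
```

Request:
{"op": "carry_out", "data": {
  "moves": "-2.4 3.1 0 0 0 0; -2.4 3.1 0 0 0 0; -2.4 3.1 0 0 0 0; -2.4 3.1 0 0 0 0; -2.4 3.1 0 0 0 0"
}}

```text
clock: 21.62
eef_pos: [0.5389, -0.0059, 0.1645]
tcp_rot: [3.141, -0.001, 0.001]
wrist_force: [0.6, -1.3, 0.2]
opening: 0.999
finger_force: 0.0
```

Request:
{"op": "carry_out", "data": {
  "moves": "-2.4 3.1 0 0 0 0; -2.4 3.1 0 0 0 0; -2.4 3.1 0 0 0 0; -2.4 3.1 0 0 0 0; 0 0 0 0 0 0"
}}

```text
clock: 22.03
eef_pos: [0.4411, -0.1329, 0.1644]
tcp_rot: [3.139, 0.001, -0.006]
wrist_force: [0.8, -0.5, 0.0]
opening: 0.999
finger_force: 0.0
```

Request:
{"op": "carry_out", "data": {
  "moves": "0 0 0 0 0 0; 0 0 0 0 0 0"
}}

```text
clock: 22.2
eef_pos: [0.4444, -0.129, 0.1647]
tcp_rot: [3.142, -0.001, -0.001]
wrist_force: [0.8, -0.5, -0.6]
opening: 1.004
finger_force: 0.0
```

```bash
python3 - <<'E'
from h import *
c=get_calibration("wrist"); im=read_camera("wrist"); s=observe(); p=s["eef_pos"]; print(p,s["tcp_rot"])
uv=project(c,[.443,-.149,.078]);print("exp top centre",uv)
a=cv2.resize(im[80:320,190:450],None,fx=2,fy=2)
t=read_camera("top");b=cv2.resize(t[100:172,205:277],(270,480))
cv2.imwrite("pics/w10.png",np.hstack([a,b])[:,:,::-1]); np.save("w10.npy",im)
print(c)
E
```

```text
[ 0.44465393 -0.12842723  0.16453401] [-3.14154114e+00 -7.68061130e-04  3.82179584e-04]
exp top centre [342.0738987  202.24568798]
{'K': array([[283.91625856,   0.        , 319.40323362],
       [  0.        , 283.91625856, 195.91537145],
       [  0.        ,   0.        ,   1.        ]]), 'eye': array([ 0.51205632, -0.12988319,  0.30714547]), 'orientation': array([-2.70337025e-01, -3.28606545e-04, -1.57172127e+00])}
```

View pics/w10.png

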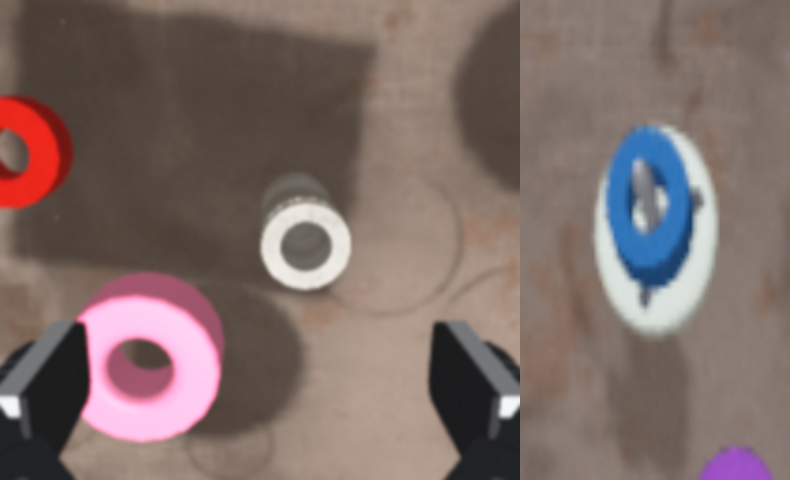

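The bush rim is at wrist pixel (342,203), which puts it at (0.443, −0.149). The blue collar is threaded on the white post in the right crop. I'll descend round the bush.

Request:
{"op": "carry_out", "data": {
  "moves": "-0.15 1 0 0 0 0; 0 1 1 0 0 0; 0 0 2 0 0 0; 0 0 2 0 0 0; 0 0 0 0 0 0"
}}

```text
clock: 22.72
eef_pos: [0.44, -0.1476, 0.1096]
tcp_rot: [-3.137, 0.008, 0.0]
wrist_force: [-0.6, 0.3, -1.5]
opening: 1.004
finger_force: 0.0
```

Request:
{"op": "carry_out", "data": {
  "moves": "0 0 2 0 0 0; 0 0 2 0 0 0; 0 0 2 0 0 0; 0 0 1.5 0 0 0; 0 0 0 0 0 0"
}}

```text
clock: 23.13
eef_pos: [0.4406, -0.1478, 0.0363]
tcp_rot: [-3.138, 0.006, 0.0]
wrist_force: [-0.4, 0.2, -0.1]
opening: 1.002
finger_force: 0.0
```

Request:
{"op": "carry_out", "data": {
  "moves": "0 0 0 0 0 0; 0 0 0 0 0 0"
}}

```text
clock: 23.3
eef_pos: [0.4435, -0.1494, 0.0403]
tcp_rot: [3.141, -0.001, 0.0]
wrist_force: [0.9, -0.5, 0.4]
opening: 0.994
finger_force: 0.0
```

Request:
{"op": "carry_out", "data": {
  "moves": "0 0 0.4 0 0 0; 0 0 0 0 0 0; 0 0 0 0 0 0; 0 0 0 0 0 0; 0 0 0 0 0 0",
  "fingers": 0.1
}}

```text
clock: 23.72
eef_pos: [0.443, -0.149, 0.036]
tcp_rot: [3.141, -0.001, -0.0]
wrist_force: [-0.7, 0.6, 3.4]
opening: 0.434
finger_force: 59.8
```

Request:
{"op": "carry_out", "data": {
  "moves": "0 0 0 0 0 0; 0 0 0 0 0 0; 0 0 0 0 0 0; 0 0 0 0 0 0"
}}

```text
clock: 24.05
eef_pos: [0.443, -0.149, 0.0359]
tcp_rot: [3.141, -0.0, -0.0]
wrist_force: [-0.8, 1.9, 5.5]
opening: 0.434
finger_force: 59.9
```

Request:
{"op": "carry_out", "data": {
  "moves": "0 0 -2 0 0 0; 0 0 -3 0 0 0; 0 0 -3 0 0 0; 0 0 -3 0 0 0; 0 0 -1 0 0 0"
}}

```text
clock: 24.47
eef_pos: [0.4442, -0.1499, 0.1587]
tcp_rot: [3.138, -0.006, -0.0]
wrist_force: [0.8, -0.5, -2.5]
opening: 0.429
finger_force: 61.3
```

Request:
{"op": "carry_out", "data": {
  "moves": "0 0 0 0 0 0; 0 0 0 0 0 0"
}}

```text
clock: 24.63
eef_pos: [0.4419, -0.1485, 0.1538]
tcp_rot: [-3.141, 0.001, -0.0]
wrist_force: [-0.0, 0.1, -4.8]
opening: 0.429
finger_force: 61.2
```

Request:
{"op": "carry_out", "data": {
  "moves": "2 -3.3 0 0 0 0; 2 -3.3 0 0 0 0; 2 -3.3 0 0 0 0; 2 -3.3 0 0 0 0; 2 -3.3 0 0 0 0"
}}

```text
clock: 25.05
eef_pos: [0.5411, 0.018, 0.1511]
tcp_rot: [-3.141, 0.006, -0.001]
wrist_force: [0.8, -1.6, -3.4]
opening: 0.433
finger_force: 61.5
```

Request:
{"op": "carry_out", "data": {
  "moves": "2 -3.3 0 0 0 0; 2 -3.3 0 0 0 0; 2 -3.3 0 0 0 0; 2 -3.3 0 0 0 0; 0 0 0 0 0 0"
}}

```text
clock: 25.47
eef_pos: [0.6231, 0.1535, 0.1505]
tcp_rot: [-3.139, 0.004, 0.004]
wrist_force: [-0.7, 0.0, -3.6]
opening: 0.429
finger_force: 62.0
```

Request:
{"op": "carry_out", "data": {
  "moves": "0 0 0 0 0 0; 0 0 0 0 0 0; 0 0 0 0 0 0"
}}

```text
clock: 25.72
eef_pos: [0.6211, 0.1471, 0.1526]
tcp_rot: [3.141, 0.005, -0.001]
wrist_force: [0.0, 0.0, -2.9]
opening: 0.43
finger_force: 62.0
```

```bash
python3 - <<'E'
from h import *
c=get_calibration("wrist"); im=read_camera("wrist"); s=observe(); p=s["eef_pos"]; print(p,s["tcp_rot"])
print("tip px",project(c,[.660,.149,.07]),"axis at top px",project(c,p+[0,0,.042]),"axis at bottom",project(c,p-[0,0,.036]))
a=cv2.resize(im[90:350,190:450],None,fx=2.2,fy=2.2)
cv2.imwrite("pics/w11.png",a[:,:,::-1])
E
```

```text
[0.62145167 0.14697505 0.15343456] [ 3.14114586e+00  3.10574819e-03 -1.50271094e-03]
tip px [315.75798832 154.41254617] axis at top px [317.65758799 291.65999777] axis at bottom [318.23787059 221.77243015]
```

View pics/w11.png

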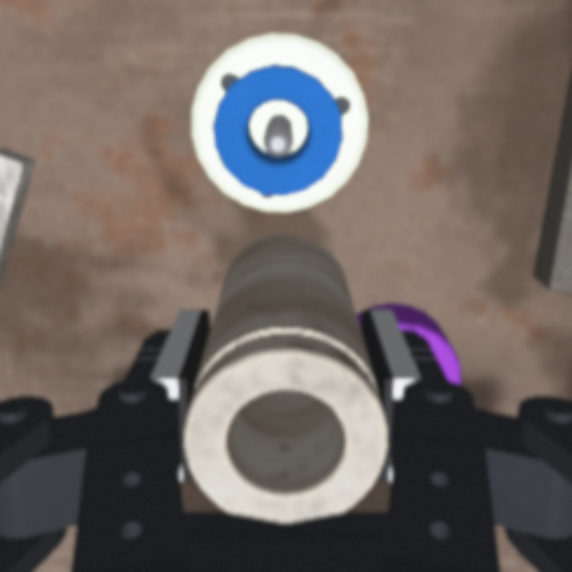

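```bash
python3 - <<'E'
from h import *
c=get_calibration("wrist"); p=observe()["eef_pos"]; z=p[2]
f=lambda u,v:(190+u/2.2,90+v/2.2)
print(p)
print("top L/R/far/near",*[plane(c,f(*q),z+.042)[:2].round(4) for q in((183,437),(388,437),(285,348),(285,522))])
print("bottom far",plane(c,f(288,237),z-.036)[:2],"post tip",plane(c,f(279,146),.07)[:2])
E
```

```text
[0.62145167 0.14697505 0.15343456]
top L/R/far/near [0.6226 0.1647] [0.6226 0.1271] [0.6405 0.146 ] [0.604 0.146]
bottom far [0.63830191 0.14500201] post tip [0.65882515 0.14797654]
```

Relative to the bush (centre about (0.621, 0.1455)), the post is at (0.659, 0.148), so I'll shift 3.8 and −0.25 cm and lower gently.

Request:
{"op": "carry_out", "data": {
  "moves": "1.3 -0.1 0 0 0 0; 1.3 -0.1 0 0 0 0; 1.2 -0.05 0 0 0 0; 0 0 0 0 0 0; 0 0 0 0 0 0"
}}

```text
clock: 26.18
eef_pos: [0.6604, 0.1494, 0.155]
tcp_rot: [3.142, 0.001, -0.002]
wrist_force: [0.6, -0.7, -3.9]
opening: 0.433
finger_force: 62.0
```

Request:
{"op": "carry_out", "data": {
  "moves": "0 0 1 0 0 0; 0 0 1 0 0 0; 0 0 1 0 0 0; 0 0 1 0 0 0; 0 0 0 0 0 0"
}}

```text
clock: 26.6
eef_pos: [0.6579, 0.1504, 0.1108]
tcp_rot: [3.141, 0.007, -0.0]
wrist_force: [-1.5, -0.1, -4.4]
opening: 0.434
finger_force: 61.9
```

Request:
{"op": "carry_out", "data": {
  "moves": "0 0 0.8 0 0 0; 0 0 0.8 0 0 0; 0 0 0.8 0 0 0; 0 0 0 0 0 0; 0 0 0 0 0 0"
}}

```text
clock: 27.02
eef_pos: [0.6601, 0.1505, 0.0902]
tcp_rot: [3.141, 0.002, -0.0]
wrist_force: [0.7, 0.2, -3.7]
opening: 0.433
finger_force: 62.0
```

Request:
{"op": "carry_out", "data": {
  "moves": "0 0 0.5 0 0 0; 0 0 0.5 0 0 0; 0 0 0.2 0 0 0; 0 0 0 0 0 0; 0 0 0 0 0 0"
}}

```text
clock: 27.43
eef_pos: [0.6605, 0.1506, 0.079]
tcp_rot: [-3.142, 0.0, -0.0]
wrist_force: [0.2, -0.1, -3.2]
opening: 0.43
finger_force: 62.0
```

Request:
{"op": "carry_out", "data": {
  "moves": "0 0 0 0 0 0; 0 0 0 0 0 0"
}}

```text
clock: 27.6
eef_pos: [0.6609, 0.1506, 0.0796]
tcp_rot: [-3.142, -0.001, -0.0]
wrist_force: [0.2, 0.5, -3.6]
opening: 0.434
finger_force: 62.0
```

Request:
{"op": "carry_out", "data": {
  "moves": "0 0 0.2 0 0 0; 0 0 0.1 0 0 0; 0 0 0 0 0 0; 0 0 0 0 0 0"
}}

```text
clock: 27.93
eef_pos: [0.6607, 0.1506, 0.0762]
tcp_rot: [3.142, 0.0, -0.0]
wrist_force: [-0.0, 0.5, -4.1]
opening: 0.428
finger_force: 62.1
```

Request:
{"op": "carry_out", "data": {
  "moves": "0 0 0 0 0 0; 0 0 0 0 0 0; 0 0 0 0 0 0; 0 0 0 0 0 0; 0 0 0 0 0 0",
  "fingers": 1
}}

```text
clock: 28.35
eef_pos: [0.6611, 0.1506, 0.0769]
tcp_rot: [-3.142, -0.001, -0.0]
wrist_force: [0.6, -0.4, 0.3]
opening: 1.001
finger_force: 0.0
```

Request:
{"op": "carry_out", "data": {
  "moves": "0 0 -2 0 0 0; 0 0 -3 0 0 0; 0 0 -4 0 0 0; 0 0 -2 0 0 0; 0 0 0 0 0 0"
}}

```text
clock: 28.77
eef_pos: [0.6645, 0.1509, 0.1947]
tcp_rot: [-3.141, -0.013, -0.0]
wrist_force: [-0.1, 0.6, 0.2]
opening: 1.002
finger_force: 0.0
```

Request:
{"op": "carry_out", "data": {
  "moves": "-3 0 0 0 0 0; -3 0 0 0 0 0; -3 0 0 0 0 0; -3 0 0 0 0 0; 0 0 0 0 0 0"
}}

```text
clock: 29.18
eef_pos: [0.5346, 0.1509, 0.1834]
tcp_rot: [3.141, 0.008, 0.001]
wrist_force: [0.4, 0.9, 0.1]
opening: 1.002
finger_force: 0.0
```

```bash
python3 - <<'E'
from h import *
sc=read_camera("scene"); t=read_camera("top"); w=read_camera("wrist")
print(observe()["eef_pos"],observe()["wrist_force"])
a=cv2.resize(sc[130:280,200:400],(400,300)); b=cv2.resize(t[100:260,160:448],(400,222))
cv2.imwrite("pics/f1.png",np.hstack([np.vstack([a,b]),cv2.resize(w[:,150:490],(400,522))])[:,:,::-1])
E
```

```text
[0.54089557 0.15060176 0.18622741] [-0.08076179  0.3148169   0.25540278]
```

View pics/f1.png

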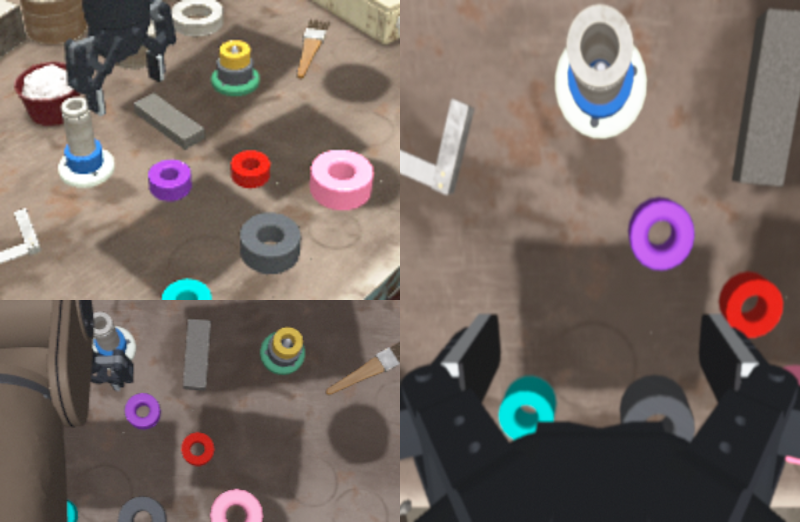

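The wrist view shows the post tip inside the bush bore at (600,65). The scene crop shows bush on blue and brass on steel, with red undisturbed at (250,168). I'll do a quick uprightness check before handing in.

```bash
python3 - <<'E'
from h import *
c=get_calibration("scene")
for z in(.04,.118): u=project(c,[.660,.149,z]); print(z,u,"crop",(u-[200,130])*2)
E
```

```text
0.04 [241.31596964 203.12722696] crop [ 82.63193928 146.25445391]
0.118 [237.40549124 181.31864961] crop [ 74.81098248 102.63729922]
```

The predicted upright axis matches the picture, with the top at crop (74,102) and the base at (84,147). The bush stands upright on the blue collar.

```bash
python3 -c "
from cell import *
print(job_done())"
```

```text
the job is handed in; nothing more can be done
None
```

Both stacks are made up and the job is handed in: steel then brass on the green stand, blue then the upright guide bush on the white stand, and the red collar left where it lay.

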